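# Shut a tube reader's vial bay and hold its sprung lid open for cleaning

### The job

I need both hands to wipe out the tube well of the bench reader: first, with the chamber lid still closed, slide the flat cover on its deck fully shut over the light-sensitive reference vials. Then take the chamber lid by its bow handle, raise it to 60 degrees from closed and hold it there for me; it springs shut if let go, so finish with the gripper still holding it steady at that angle. Leave the other things on the desk where they are.

Things in the scene. Friction and masses are not known exactly. Their poses are not given: they have to be found in the camera images.
- reader: white bench tube reader fixed to the desk, 210 (x) x 250 (y) mm, deck 90 mm high; sloping key panel in front reaches 146 mm ahead of the origin. Origin: centre of its underside, at desk height. z up; x from key panel to back (away from the robot, turned up to 0.35 rad either way); y to its left. Left half of the deck: vial bay with sliding cover; right half: chamber lid.
- reader_cover (a joint): slide of the flat grey bay cover: plate 88 x 86 x 4 mm, top 96 mm above the desk, running along the reader's x between low rails (tops 99 mm above the desk). 0 = fully shut over the bay, at its stop toward the key panel; grows in m toward the reader's back, at most 0.086. Friction about 1.2 N; stays where left.
- cover_rib (a point): middle of the top edge of the upright grip rib on the bay cover: rib 10 mm thick along the reader's x, 46 mm long along its y, 20 mm tall above the plate; this point is 116 mm above the desk. Rides with the cover: in the reader's frame x = -0.085 + slide value, y = 0.063.
- reader_lid (a joint): hinge of the grey chamber lid: plate 121 x 106 x 14 mm, top 106 mm above the desk when shut, hinged along its back edge, free edge toward the key panel. 0 = shut, grows in rad as the free edge rises; 60 degrees = 1.047; stop at 1.8. A spring and its weight press it shut at any angle; holding it at 60 degrees takes about 2 N at the handle.
- lid_bar (a point): middle of the round steel bar of the lid's bow handle: 10 mm thick, straight for 56 mm along the reader's y, on posts 72 mm apart, centre line 30 mm above the lid's top; shut: 105 mm ahead of and 38 mm above the hinge line, at x = -0.035, y = -0.065, z = 0.136 in the reader's frame. Moves with the lid; the bar can turn between the fingers.
- lid_hinge (a point): middle of the lid's hinge line, fixed on the reader at x = 0.070, y = -0.065, z = 0.098 in its frame; the hinge line runs along the reader's y.
- pen: bystander: ballpoint pen, 150 x 12 x 10 mm, lying beside the reader on its right; origin at the middle of its underside, long axis x
- amber_bottle: bystander: small brown bottle with black cap, 56 x 47 x 77 mm, standing to the left of the reader; origin under its middle
- scissors: bystander: black-handled scissors lying flat, 128 x 222 x 14 mm, on the left of the desk; origin under their middle
- loupe: bystander: black eye loupe, 39 mm across, 26 mm high, on the left of the desk; origin under its middle
- usb_stick: bystander: USB stick, 18 x 52 x 8 mm, on the left of the desk; origin under its middle
- spatula: bystander: thin steel lab spatula, 18 x 214 x 6 mm, lying on the right of the desk; origin under its middle

How it is judged:
By the outcome, as a careful person would: the job done as asked, in the order asked, and still so for the second after the job is handed in, while the arm keeps its last pose, push and grip.
It also fails if it takes over 38 s, if anything falls off the work surface, if the arm or the gripper's body presses on something with over 40 N, if the wrist force passes 120 N, or if a joint passes its speed limit or range.

### The arm

A 6-joint arm with a two-finger parallel gripper is mounted at the origin on a cart in front of the work surface, level with it; the furniture and walls round the work are solid. World frame = base frame: x ahead of the robot, y to its left, z up, the work surface at z = 0. Lengths are in m, angles in rad, forces in N, time in s.
With the tool pointing down it reaches from about 0.4 to 0.825 m from the base axis. Payload 7 kg.
Tool frame: the origin (TCP) lies at the very end of the fingers, on their centre line; the grasp point (between the pads) lies 19 mm behind it; z points along the fingers, x is the direction in which the jaws open and shut, and the axes are right-handed (so a half turn about z gives the same grasp; the last joint's range is limited). The gripper opens to 85 mm and grips with 20 to 120 N. Pads are 22 mm wide; open, the fingers measure 114 mm over their backs; the gripper's body (76 mm by 85 mm) begins 54 mm behind the grasp point. The pads swing forward as they close: fully open they stand 13 mm farther back than shut.
Start: joints at [-1.056, 0.359, 0.012, 0, -1.224, -0.288], TCP at [0.152, -0.658, 0.231] pointing down, gripper open.
Joint ranges: [-3.07, 3.07], [-1.43, 2.12], [-1.02, 1.25], [-3.03, 1.67], [-3.05, -0], [-3.03, 3.03]. Speed limits (rad/s): [2.39, 2.39, 3.01, 3.14, 3.14, 3.14].

### API

Orientations are given as a unit quaternion [w, x, y, z].
In Python, from bench import r gives the robot as it stands.
- The arm moves only by the shell command python3 -m inch 'ROWS'. ROWS is JSON, a list of rows, each an object of numbers: "dx", "dy", "dz": the shift along the tool's x, y, z in cm; "ax", "ay", "az": the turn, a rotation vector about the tool's x, y, z in degrees; "fingers": the opening in per cent of the stroke, from 0 (shut) to 100 (fully open). A call has 1 to 12 rows; each row is the pose to reach, as a shift and turn from the pose commanded when the call began, along the tool's axes at that moment; what a row does not reach only later rows make up. A row lasts 1/12 s, in which the tool goes at most 41.7 mm and 7.16 degrees, less where a joint would pass 70% of its speed; a pose out of reach is approached as far as the arm can. A call with a gripper value outside its range is refused whole. The fingers move at their own pace and stop on an object; the grip force is fixed at half the most. Time passes only in rows, so rows that repeat a pose let the fingers close. It gives the time, the measured TCP pose, the force and the opening at its end, in the units of the state.
- r.observe(): the state, without advancing time (a new reading comes with each control period).
- r.snapshot(name): name is "scene" or "top" or "wrist"; returns the picture (480x640x3 uint8, red, green, blue); there is no depth.
- r.camera_model(name): a dict with "mtx" (3x3 intrinsics, pixels), "R" (3x3) and "t" (3): a world point X has camera coordinates R X + t; the wrist camera has in their place "tool_from_camera" (4x4, takes a point from camera to tool coordinates, whose origin is the TCP and whose axes are the tool frame's). Camera axes: x right, y down, z forward; pixel columns grow to the right and rows downward; lengths in m; the calibration is good to about 2 mm. A picture is of the moment at which its call begins: read the wrist's pose just before it. camera_model takes no time and is no camera call.
- r.hand_in(): hands the job in, once; it reports no verdict.
Trained networks look in the newest picture that a camera, given by its name, has taken for a name from the list of things; names that differ only in an ending like _2 or _b are one class to them, and where a whole thing is asked for, a point or a joint stands for the part that bears it (a point fixed in the world has none). Each returns a list of dicts, best first, with "confidence" (0 to 1); they miss things now and then, are a little off and sometimes report something else, mostly with a low value. They report only what shows in the picture. A call takes as long as a camera call.
- r.silhouettes(camera, name): "mask" (480x640 bool, what is visible of it) and "rect" ([centre column, centre row, width, height] in pixels, round what is visible of it).
- r.tip_of(camera, name): "point" ([column, row] in pixels: a listed point, or the origin of a listed thing).
The state is a dict: "time": time; "joint_positions": joint angles; "joint_velocities": joint speeds; "joint_efforts": joint torques, N m; "tcp_pos": TCP position; "eef_rot": TCP orientation; "force": force on the tool from outside, world axes, zero at the start; "wrist_torque": the same for the moment, N m; "grip_width": opening from 0.0 (shut) to 1.0 (fully open).
Only numpy, scipy, OpenCV 4.12 (cv2) and the standard library are available. Lean on these libraries where they do the work, as an engineer would, in place of code of your own. Each camera call takes 0.05 s, during which the arm holds its last target.

## Working session

There is one attempt and no reset: what is moved stays moved. The work goes in short steps, Python scripts to look and compute and a shell command to move; the robot and the scene stay as the last step left them, time stands still between calls to the robot, and variables do not carry over. Pictures are saved under pics/ and viewed, and the job is handed in when it is done.

```bash
ls; mkdir -p pics; python3 - <<'E'
from bench import r
import cv2
print(r.observe())
for c in("scene","top"):
    im=r.snapshot(c); cv2.imwrite(f"pics/{c}0.png",im[:,:,::-1])
    m=r.camera_model(c); print(c,m)
    for n in("cover_rib","lid_bar","lid_hinge","reader"):
        print(n,[(d["confidence"],d["point"]) for d in r.tip_of(c,n)][:3])
print(r.camera_model("wrist"))
print(r.observe()["time"])
E
```

```text
pics
{'time': 0.0, 'joint_positions': array([-1.05591505e+00,  3.59382925e-01,  1.10452323e-02, -3.57213932e-04,
       -1.22410043e+00, -2.88096377e-01]), 'joint_velocities': array([-0.00089318,  0.00064032, -0.00010213, -0.00030737,  0.00120381,
       -0.00053563]), 'joint_efforts': array([-4.99462494e-04, -5.83332038e+01,  2.93412048e+01,  6.93637893e+00,
       -6.03349559e-03, -2.69903711e-05]), 'tcp_pos': array([ 0.1516319 , -0.65724384,  0.23035904]), 'eef_rot': array([-6.98242770e-04,  6.22604242e-01,  7.82536425e-01,  4.63170945e-04]), 'force': array([-0.23970203,  0.01503644,  0.51779752]), 'wrist_torque': array([-0.0108319 , -0.01099041,  0.01348556]), 'grip_width': 0.9972859435073387}
scene {'mtx': array([[436.27029646,   0.        , 326.25661409],
       [  0.        , 436.27029646, 237.73224104],
       [  0.        ,   0.        ,   1.        ]]), 'R': array([[-0.76114268, -0.64855578,  0.00610084],
       [-0.34125514,  0.39246125, -0.8541189 ],
       [ 0.55154941, -0.65218829, -0.520042  ]]), 't': array([0.41750045, 0.29486037, 0.75850413])}
cover_rib [(0.93, [307.
[... 446 characters left out ...]
0920798,  0.561602  ,  1.15027713])}
cover_rib [(0.79, [279.1, 265.6])]
lid_bar [(0.84, [331.7, 268.1])]
lid_hinge [(0.94, [329.4, 225.9])]
reader [(0.58, [306.8, 257.7])]
{'mtx': array([[368.3665014 ,   0.        , 322.51013082],
       [  0.        , 368.3665014 , 236.87548897],
       [  0.        ,   0.        ,   1.        ]]), 'tool_from_camera': array([[ 9.99998889e-01, -8.15082178e-04, -1.24808530e-03,
         9.08282757e-04],
       [ 1.15285556e-03,  9.53655569e-01,  3.00898201e-01,
        -7.59098666e-02],
       [ 9.44986736e-04, -3.00899305e-01,  9.53655449e-01,
        -1.42951269e-01],
       [ 0.00000000e+00,  0.00000000e+00,  0.00000000e+00,
         1.00000000e+00]])}
0.5
```

View pics/scene0.png

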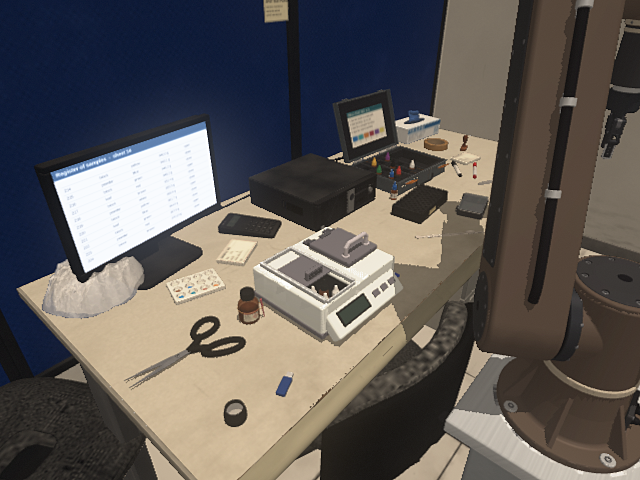

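View pics/top0.png

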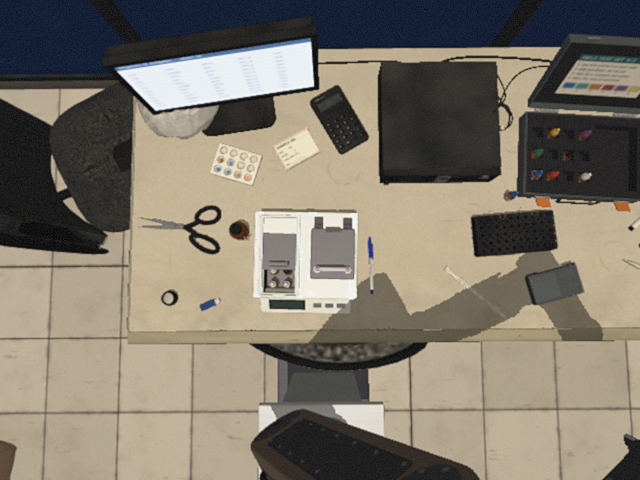

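```bash
cat > h.py <<'E'
import numpy as np, cv2
from scipy.spatial.transform import Rotation as Ro
from scipy.optimize import least_squares
from bench import r
S=r.camera_model("scene");T=r.camera_model("top")
def proj(m,X):
    c=m["R"]@np.asarray(X)+m["t"]; p=m["mtx"]@c; return p[:2]/p[2]
def tri(a,b,ma=S,mb=T):
    P=[m["mtx"]@np.c_[m["R"],m["t"]] for m in(ma,mb)]
    X=cv2.triangulatePoints(P[0],P[1],np.array(a,float),np.array(b,float)).ravel()
    return X[:3]/X[3]
def wristmodel(o):
    w=r.camera_model("wrist"); q=o["eef_rot"]
    A=np.eye(4);A[:3,:3]=Ro.from_quat(q,scalar_first=True).as_matrix();A[:3,3]=o["tcp_pos"]
    B=np.linalg.inv(A@w["tool_from_camera"])
    return dict(mtx=w["mtx"],R=B[:3,:3],t=B[:3,3])
E
python3 - <<'E'
from h import *
obs={"rib":([307.9,268.5],[279.1,265.6]),"bar":([352.8,237.9],[331.7,268.1]),"hinge":([321.8,234.9],[329.4,225.9]),"reader":([322,293.2],[306.8,257.7])}
for k,(a,b) in obs.items(): print(k,tri(a,b).round(4))
def pts(p):
    x,y,th,s=p; R=Ro.from_euler('z',th).as_matrix()
    L={"rib":[-.085+s,.063,.116],"bar":[-.035,-.065,.136],"hinge":[.07,-.065,.098],"reader":[0,0,0]}
    return {k:R@np.array(v)+[x,y,0] for k,v in L.items()}
def res(p):
    q=pts(p); e=[]
    for k,(a,b) in obs.items(): e+=list(proj(S,q[k])-a)+list(proj(T,q[k])-b)
    return np.array(e)
s=least_squares(res,[.6,0,0,.04],loss='soft_l1')
print(s.x.round(4)); print(res(s.x).round(1).reshape(-1,4)); print({k:v.round(4) for k,v in pts(s.x).items()})
E
```

```text
rib [0.5041 0.0998 0.1134]
bar [ 0.4923 -0.0275  0.1353]
hinge [ 0.5902 -0.0262  0.1058]
reader [ 0.5255  0.0366 -0.0009]
[ 0.5258  0.0369 -0.009   0.0601]
[[ 4.7 -0.1 -2.2 -1.3]
 [ 1.7  0.1 -0.3  0.3]
 [-2.3  1.5  1.8 -0.7]
 [ 1.4 -0.1 -0.9 -1.2]]
{'rib': array([0.5014, 0.1002, 0.116 ]), 'bar': array([ 0.4902, -0.0278,  0.136 ]), 'hinge': array([ 0.5952, -0.0287,  0.098 ]), 'reader': array([0.5258, 0.0369, 0.    ])}
```

The views show the reader at about (0.526, 0.037), nearly square to the world axes (rib top at pixel (279,266), bar at (332,268)). The cover is about 60 mm open. I'll move above the reader for a wrist view.

```bash
python3 -m inch '[{"dx":56.6,"dy":46.7,"dz":-7,"az":-77},{"dx":56.6,"dy":46.7,"dz":-7,"az":-77},{"dx":56.6,"dy":46.7,"dz":-7,"az":-77},{"dx":56.6,"dy":46.7,"dz":-7,"az":-77},{"dx":56.6,"dy":46.7,"dz":-7,"az":-77},{"dx":56.6,"dy":46.7,"dz":-7,"az":-77},{"dx":56.6,"dy":46.7,"dz":-7,"az":-77},{"dx":56.6,"dy":46.7,"dz":-7,"az":-77},{"dx":56.6,"dy":46.7,"dz":-7,"az":-77},{"dx":56.6,"dy":46.7,"dz":-7,"az":-77},{"dx":56.6,"dy":46.7,"dz":-7,"az":-77},{"dx":56.6,"dy":46.7,"dz":-7,"az":-77}]'
python3 - <<'E'
from h import *
o=r.observe();R=Ro.from_quat(o["eef_rot"],scalar_first=True)
d=np.array([.48,0,.30])-o["tcp_pos"]
print(R.inv().apply(d)*100, R.as_matrix().round(3), o["joint_positions"].round(3))
E
```

```text
[56.7030929  46.7722532  -6.86915278] [[-0.225  0.974 -0.   ]
 [ 0.974  0.225  0.   ]
 [ 0.     0.    -1.   ]] [-1.056  0.359  0.012 -0.    -1.224 -0.288]$[0]: bad value
```

```bash
python3 -m inch '[{"dx":28,"dy":23,"dz":-6,"az":-40},{"dx":28,"dy":23,"dz":-6,"az":-40},{"dx":28,"dy":23,"dz":-6,"az":-40},{"dx":28,"dy":23,"dz":-6,"az":-40},{"dx":28,"dy":23,"dz":-6,"az":-40},{"dx":28,"dy":23,"dz":-6,"az":-40},{"dx":28,"dy":23,"dz":-6,"az":-40},{"dx":28,"dy":23,"dz":-6,"az":-40},{"dx":28,"dy":23,"dz":-6,"az":-40},{"dx":28,"dy":23,"dz":-6,"az":-40},{"dx":28,"dy":23,"dz":-6,"az":-40}]'
python3 - <<'E'
from h import *
o=r.observe();R=Ro.from_quat(o["eef_rot"],scalar_first=True)
d=np.array([.48,0,.30])-o["tcp_pos"]
print(R.inv().apply(d)*100, R.as_matrix().round(3), o["joint_positions"].round(3))
E
```

```text
[56.7030929  46.7722532  -6.86915278] [[-0.225  0.974 -0.   ]
 [ 0.974  0.225  0.   ]
 [ 0.     0.    -1.   ]] [-1.056  0.359  0.012 -0.    -1.224 -0.288]$[0]: bad value
```

```bash
python3 -m inch '[{"dx":28,"dy":23,"dz":-6,"ax":0,"ay":0,"az":-40,"fingers":100},{"dx":28,"dy":23,"dz":-6,"ax":0,"ay":0,"az":-40,"fingers":100},{"dx":28,"dy":23,"dz":-6,"ax":0,"ay":0,"az":-40,"fingers":100},{"dx":28,"dy":23,"dz":-6,"ax":0,"ay":0,"az":-40,"fingers":100},{"dx":28,"dy":23,"dz":-6,"ax":0,"ay":0,"az":-40,"fingers":100},{"dx":28,"dy":23,"dz":-6,"ax":0,"ay":0,"az":-40,"fingers":100},{"dx":28,"dy":23,"dz":-6,"ax":0,"ay":0,"az":-40,"fingers":100},{"dx":28,"dy":23,"dz":-6,"ax":0,"ay":0,"az":-40,"fingers":100},{"dx":28,"dy":23,"dz":-6,"ax":0,"ay":0,"az":-40,"fingers":100},{"dx":28,"dy":23,"dz":-6,"ax":0,"ay":0,"az":-40,"fingers":100},{"dx":28,"dy":23,"dz":-6,"ax":0,"ay":0,"az":-40,"fingers":100}]'
python3 - <<'E'
from h import *
o=r.observe();R=Ro.from_quat(o["eef_rot"],scalar_first=True)
d=np.array([.48,0,.30])-o["tcp_pos"]
print(R.inv().apply(d)*100, R.as_matrix().round(3), o["joint_positions"].round(3),o["time"])
E
```

```text
time: 1.42
tcp_pos: [0.314, -0.3319, 0.2923]
eef_rot: [0.001, 0.315, 0.949, -0.0]
force: [-0.3, -0.5, -0.6]
grip_width: 1.002
[ 6.56306431 36.5223023  -0.76353895] [[-0.801  0.599  0.002]
 [ 0.599  0.801 -0.001]
 [-0.002  0.001 -1.   ]] [-0.38  -0.05  -0.343  0.    -1.275 -0.262] 1.4167
```

```bash
python3 -m inch '[{"dx":6.6,"dy":36.5,"dz":-1,"ax":0,"ay":0,"az":-37,"fingers":100},{"dx":6.6,"dy":36.5,"dz":-1,"ax":0,"ay":0,"az":-37,"fingers":100},{"dx":6.6,"dy":36.5,"dz":-1,"ax":0,"ay":0,"az":-37,"fingers":100},{"dx":6.6,"dy":36.5,"dz":-1,"ax":0,"ay":0,"az":-37,"fingers":100},{"dx":6.6,"dy":36.5,"dz":-1,"ax":0,"ay":0,"az":-37,"fingers":100},{"dx":6.6,"dy":36.5,"dz":-1,"ax":0,"ay":0,"az":-37,"fingers":100},{"dx":6.6,"dy":36.5,"dz":-1,"ax":0,"ay":0,"az":-37,"fingers":100},{"dx":6.6,"dy":36.5,"dz":-1,"ax":0,"ay":0,"az":-37,"fingers":100},{"dx":6.6,"dy":36.5,"dz":-1,"ax":0,"ay":0,"az":-37,"fingers":100},{"dx":6.6,"dy":36.5,"dz":-1,"ax":0,"ay":0,"az":-37,"fingers":100},{"dx":6.6,"dy":36.5,"dz":-1,"ax":0,"ay":0,"az":-37,"fingers":100},{"dx":6.6,"dy":36.5,"dz":-1,"ax":0,"ay":0,"az":-37,"fingers":100}]'
python3 - <<'E'
from h import *
o=r.observe();R=Ro.from_quat(o["eef_rot"],scalar_first=True)
print(R.as_matrix().round(3), o["joint_positions"].round(3),o["joint_velocities"].round(3))
im=r.snapshot("wrist"); cv2.imwrite("pics/w1.png",im[:,:,::-1])
obs={}
for n in("cover_rib","lid_bar","lid_hinge","reader"):
    d=r.tip_of("wrist",n); print(n,[(x["confidence"],x["point"]) for x in d][:3])
    if d: obs[n]=d[0]["point"]
import json; json.dump(dict(obs=obs,q=list(o["eef_rot"]),p=list(o["tcp_pos"])),open("w1.json","w"))
E
```

```text
time: 2.42
tcp_pos: [0.4798, -0.0027, 0.3006]
eef_rot: [-0.001, 0.0, 1.0, -0.0]
force: [-0.5, -0.3, 0.1]
grip_width: 1.002
[[-1.     0.001 -0.002]
 [ 0.001  1.    -0.001]
 [ 0.002 -0.001 -1.   ]] [ 0.406 -0.009 -0.286 -0.    -1.296 -0.406] [-0.018 -0.019 -0.009 -0.003  0.    -0.006]
cover_rib [(0.62, [297.7, 305.5])]
lid_bar [(0.6, [311.0, 183.7])]
lid_hinge [(0.76, [202.2, 175.2])]
reader []
```

View pics/w1.png

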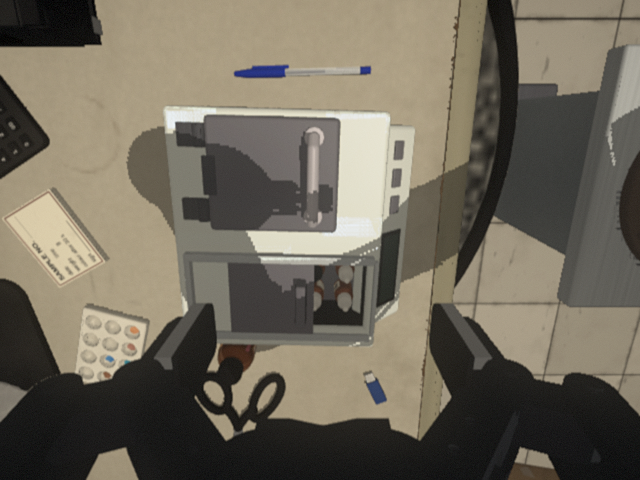

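The wrist view shows the bar from (314,135) to (309,220), the rib at about (300,305), and the shut lid's corners at (209,115), (338,119), (337,232) and (211,230). I'll fit all the views together.

```bash
cat >> h.py <<'E'
import json
def fit(W,wobs,use3=True):
    """wobs: list of (local pt or ('rib',), px)"""
    obs=[]
    if use3:
        for k,a,b in (("rib",[307.9,268.5],[279.1,265.6]),([-.035,-.065,.136],[352.8,237.9],[331.7,268.1]),([.07,-.065,.098],[321.8,234.9],[329.4,225.9]),([0,0,0],[322,293.2],[306.8,257.7])):
            obs+=[(S,k,a),(T,k,b)]
    for k,a in wobs: obs.append((W,k,a))
    def loc(k,s): return np.array([-.085+s,.063,.116] if isinstance(k,str) else k)
    def res(p):
        R=Ro.from_euler('z',p[2]).as_matrix()
        return np.concatenate([proj(m,R@loc(k,p[3])+[p[0],p[1],0])-a for m,k,a in obs])
    s=least_squares(res,[.526,.037,0,.06],loss='soft_l1')
    return s.x,res(s.x).reshape(-1,2)
def l2w(p,v): return Ro.from_euler('z',p[2]).apply(v)+[p[0],p[1],0]
E
python3 - <<'E'
from h import *
j=json.load(open("w1.json")); W=wristmodel(dict(eef_rot=j["q"],tcp_pos=np.array(j["p"])))
w=[("rib",[299,306]),([-.035,-.065,.136],[311.5,181]),([-.105,-.125,.09],[390,113]),([.105,-.125,.09],[165,108]),
 ([-.051,-.118,.106],[338,119]),([-.051,-.012,.106],[337,232]),([.07,-.012,.106],[211,230]),([.07,-.118,.106],[209,115])]
for u in(True,False):
    p,e=fit(W,w,u); print(p.round(4)); print(e.round(1).tolist())
    for n,v in dict(rib=[-.085+p[3],.063,.116],bar=[-.035,-.065,.136],hinge=[.07,-.065,.098]).items(): print(n,l2w(p,v).round(4))
# independent triangulation wrist vs top
for n,a,b in(("bar",[311.5,181],[331.7,268.1]),("rib",[299,306],[279.1,265.6])):
    print(n,tri(a,b,W,T).round(4))
im=cv2.imread("pics/w1.png")[80:380,140:440]; cv2.imwrite("pics/w1z.png",cv2.resize(im,(600,600),interpolation=cv2.INTER_CUBIC))
E
```

```text
[ 0.5209  0.0355 -0.0198  0.0668]
[[4.3, -0.8], [-1.7, -2.4], [4.0, 0.7], [0.1, 2.7], [0.0, 1.9], [2.7, 1.7], [3.4, 0.4], [-0.4, 0.7], [0.1, 2.7], [6.1, 2.5], [6.2, -2.1], [-0.4, -1.5], [-0.7, -1.3], [-3.1, 2.0], [-3.5, 1.8], [-10.7, 0.1]]
rib [0.5039 0.0989 0.116 ]
bar [ 0.4846 -0.0288  0.136 ]
hinge [ 0.5896 -0.0309  0.098 ]
[ 0.5187  0.0347 -0.0069  0.0699]
[[-0.0, 1.7], [7.8, 1.0], [7.0, -4.6], [0.3, -0.8], [0.1, -3.0], [-0.9, 0.5], [-1.4, 1.9], [-9.9, 0.2]]
rib [0.504  0.0978 0.116 ]
bar [ 0.4832 -0.03    0.136 ]
hinge [ 0.5882 -0.0308  0.098 ]
bar [ 0.4908 -0.0287  0.1218]
rib [0.5003 0.0944 0.1195]
```

View pics/w1z.png

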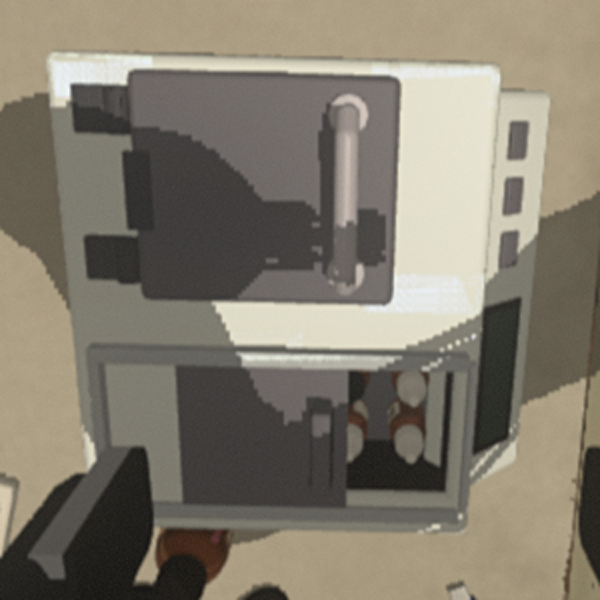

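```bash
cat >> h.py <<'E'
def ray(m,px,z):
    d=m["R"].T@np.linalg.inv(m["mtx"])@np.array([*px,1.]); c=-m["R"].T@m["t"]
    return c+d*(z-c[2])/d[2]
E
python3 - <<'E'
from h import *
j=json.load(open("w1.json")); W=wristmodel(dict(eef_rot=j["q"],tcp_pos=np.array(j["p"])))
for n,a,z in(("barR",[315,135],.136),("barL",[313,217],.136),("barnet",[311,183.7],.136),("ribnet",[297.7,305.5],.116),("rib",[300,301],.116),
 ("deckBR",[165,107],.09),("deckFR",[390,114],.09),("deckFL",[373,345],.09),
 ("lidFR",[338,119],.106),("lidFL",[337,231],.106),("lidBR",[205,116],.106),("lidBL",[212,229],.106),("coverfrontR",[314,263],.096),("coverfrontL",[313,332],.096)):
    print(n,ray(W,a,z).round(4))
for n,m,a,z in(("bar",T,[331.7,268.1],.136),("bar",S,[352.8,237.9],.136),("rib",T,[279.1,265.6],.116),("rib",S,[307.9,268.5],.116)): print(n,ray(m,a,z).round(4))
E
```

```text
barR [ 0.4865 -0.068   0.136 ]
barL [4.887e-01 1.000e-04 1.360e-01]
barnet [ 0.4901 -0.0286  0.136 ]
ribnet [0.5053 0.0954 0.116 ]
rib [0.5029 0.0904 0.116 ]
deckBR [ 0.6231 -0.0911  0.09  ]
deckFR [ 0.4189 -0.0848  0.09  ]
deckFL [0.4249 0.158  0.09  ]
lidFR [ 0.4669 -0.0804  0.106 ]
lidFL [0.4668 0.0215 0.106 ]
lidBR [ 0.5828 -0.0831  0.106 ]
lidBL [0.586  0.0193 0.106 ]
coverfrontR [0.4893 0.0582 0.096 ]
coverfrontL [0.491  0.1377 0.096 ]
bar [ 0.4909 -0.0285  0.136 ]
bar [ 0.4933 -0.0255  0.136 ]
rib [0.4983 0.0949 0.116 ]
rib [0.5087 0.1068 0.116 ]
```

Heading is about -0.026 rad, the bar at (0.489, -0.030), the rib at (0.504, 0.098), and the slide about 0.062. The heights agree with the text. I'll go above the rib first.

```bash
python3 -m inch '[{"dx":-2.4,"dy":10,"dz":4,"ax":0,"ay":0,"az":1.5,"fingers":100},{"dx":-2.4,"dy":10,"dz":4,"ax":0,"ay":0,"az":1.5,"fingers":80},{"dx":-2.4,"dy":10,"dz":4,"ax":0,"ay":0,"az":1.5,"fingers":60},{"dx":-2.4,"dy":10,"dz":8,"ax":0,"ay":0,"az":1.5,"fingers":60},{"dx":-2.4,"dy":10,"dz":12,"ax":0,"ay":0,"az":1.5,"fingers":60},{"dx":-2.4,"dy":10,"dz":15,"ax":0,"ay":0,"az":1.5,"fingers":60},{"dx":-2.4,"dy":10,"dz":15,"ax":0,"ay":0,"az":1.5,"fingers":60},{"dx":-2.4,"dy":10,"dz":15,"ax":0,"ay":0,"az":1.5,"fingers":60}]'
python3 - <<'E'
from h import *
o=r.observe()
im=r.snapshot("wrist"); cv2.imwrite("pics/w2.png",im[:,:,::-1])
W=wristmodel(o)
for n,z in(("cover_rib",.116),("lid_bar",.136)):
    for d in r.tip_of("wrist",n)[:2]: print(n,d["confidence"],d["point"],ray(W,d["point"],z).round(4))
im=r.snapshot("scene"); cv2.imwrite("pics/s2.png",im[150:390,180:500,::-1])
E
```

```text
time: 3.33
tcp_pos: [0.5035, 0.0971, 0.151]
eef_rot: [-0.001, 0.013, 1.0, -0.001]
force: [0.7, -0.7, 0.1]
grip_width: 0.602
cover_rib 0.81 [322.6, 272.4] [0.5042 0.0967 0.116 ]
```

View pics/w2.png

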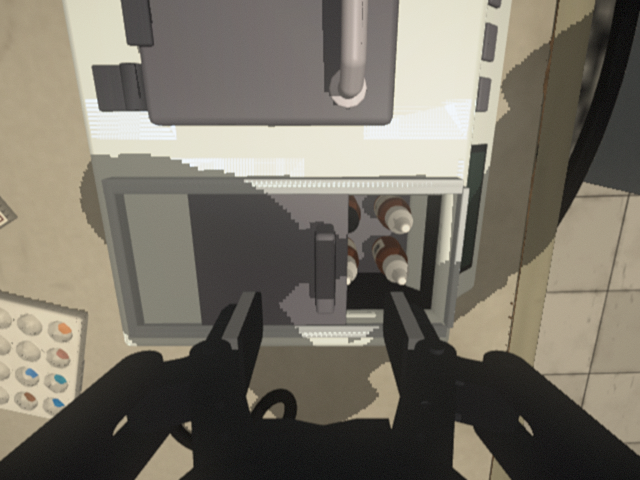

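View pics/s2.png

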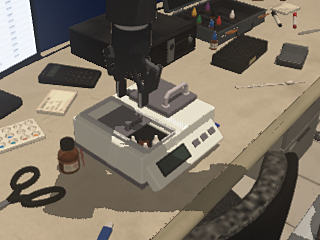

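The rib (columns 316–334, rows 225–312) sits centred between the fingers. Next: descend and grip.

```bash
python3 -m inch '[{"dx":0,"dy":0,"dz":3,"ax":0,"ay":0,"az":0,"fingers":60},{"dx":0,"dy":0,"dz":4.8,"ax":0,"ay":0,"az":0,"fingers":60},{"dx":0,"dy":0,"dz":4.8,"ax":0,"ay":0,"az":0,"fingers":60},{"dx":0,"dy":0,"dz":4.8,"ax":0,"ay":0,"az":0,"fingers":40},{"dx":0,"dy":0,"dz":4.8,"ax":0,"ay":0,"az":0,"fingers":20},{"dx":0,"dy":0,"dz":4.8,"ax":0,"ay":0,"az":0,"fingers":5},{"dx":0,"dy":0,"dz":4.8,"ax":0,"ay":0,"az":0,"fingers":0},{"dx":0,"dy":0,"dz":4.8,"ax":0,"ay":0,"az":0,"fingers":0},{"dx":0,"dy":0,"dz":4.8,"ax":0,"ay":0,"az":0,"fingers":0},{"dx":0,"dy":0,"dz":4.8,"ax":0,"ay":0,"az":0,"fingers":0}]'
```

```text
time: 4.37
tcp_pos: [0.505, 0.0986, 0.1051]
eef_rot: [0.001, 0.013, 1.0, 0.001]
force: [-1.4, 0.6, 5.9]
grip_width: 0.094
```

```bash
python3 -m inch '[{"dx":1,"dy":0,"dz":-0.2,"ax":0,"ay":0,"az":0,"fingers":0},{"dx":2,"dy":0,"dz":-0.2,"ax":0,"ay":0,"az":0,"fingers":0},{"dx":3,"dy":0,"dz":-0.2,"ax":0,"ay":0,"az":0,"fingers":0},{"dx":4,"dy":0,"dz":-0.2,"ax":0,"ay":0,"az":0,"fingers":0},{"dx":5,"dy":0,"dz":-0.2,"ax":0,"ay":0,"az":0,"fingers":0},{"dx":5.6,"dy":0,"dz":-0.2,"ax":0,"ay":0,"az":0,"fingers":0},{"dx":5.8,"dy":0,"dz":-0.2,"ax":0,"ay":0,"az":0,"fingers":0},{"dx":5.8,"dy":0,"dz":-0.2,"ax":0,"ay":0,"az":0,"fingers":0}]'; python3 -m inch '[{"dx":0.3,"dy":0,"dz":0,"ax":0,"ay":0,"az":0,"fingers":0},{"dx":0.3,"dy":0,"dz":0,"ax":0,"ay":0,"az":0,"fingers":0}]'
```

```text
time: 5.03
tcp_pos: [0.4445, 0.1, 0.1054]
eef_rot: [-0.0, 0.013, 1.0, 0.0]
force: [-1.7, 6.3, -8.1]
grip_width: 0.097
time: 5.2
tcp_pos: [0.4419, 0.1001, 0.1054]
eef_rot: [0.0, 0.013, 1.0, 0.0]
force: [-0.3, 6.3, -7.6]
grip_width: 0.096
```

```bash
python3 -m inch '[{"dx":0.3,"dy":-0.1,"dz":0.1,"ax":0,"ay":0,"az":0,"fingers":0},{"dx":0.3,"dy":-0.1,"dz":0.1,"ax":0,"ay":0,"az":0,"fingers":0},{"dx":0.3,"dy":-0.1,"dz":0.1,"ax":0,"ay":0,"az":0,"fingers":0}]'; python3 -m inch '[{"dx":0.2,"dy":0,"dz":0,"ax":0,"ay":0,"az":0,"fingers":0},{"dx":0.2,"dy":0,"dz":0,"ax":0,"ay":0,"az":0,"fingers":0}]'
```

```text
time: 5.45
tcp_pos: [0.4417, 0.1001, 0.1053]
eef_rot: [0.002, 0.013, 1.0, 0.001]
force: [8.1, 4.9, -8.9]
grip_width: 0.09
time: 5.62
tcp_pos: [0.4415, 0.1002, 0.1054]
eef_rot: [0.004, 0.012, 1.0, 0.001]
force: [20.0, -0.3, -19.3]
grip_width: 0.093
```

The stop was reached: 64 mm of travel, then the force rose to 20 N without further motion. Relax a little, release and rise.

```bash
python3 -m inch '[{"dx":-0.3,"dy":0,"dz":0,"ax":0,"ay":0,"az":0,"fingers":0},{"dx":-0.3,"dy":0,"dz":0,"ax":0,"ay":0,"az":0,"fingers":0},{"dx":-0.3,"dy":0,"dz":0,"ax":0,"ay":0,"az":0,"fingers":30},{"dx":-0.3,"dy":0,"dz":0,"ax":0,"ay":0,"az":0,"fingers":60},{"dx":-0.3,"dy":0,"dz":0,"ax":0,"ay":0,"az":0,"fingers":60},{"dx":-0.3,"dy":0,"dz":-3,"ax":0,"ay":0,"az":0,"fingers":60},{"dx":-0.3,"dy":0,"dz":-7,"ax":0,"ay":0,"az":0,"fingers":60},{"dx":-3,"dy":-2,"dz":-10,"ax":0,"ay":0,"az":0,"fingers":60},{"dx":-4.5,"dy":-6,"dz":-11,"ax":0,"ay":0,"az":0,"fingers":80},{"dx":-4.5,"dy":-6,"dz":-11,"ax":0,"ay":0,"az":0,"fingers":80},{"dx":-4.5,"dy":-6,"dz":-11,"ax":0,"ay":0,"az":0,"fingers":80}]'
python3 - <<'E'
from h import *
o=r.observe()
im=r.snapshot("wrist"); cv2.imwrite("pics/w3.png",im[:,:,::-1])
W=wristmodel(o)
for n,z in(("cover_rib",.116),("lid_bar",.136)):
    for d in r.tip_of("wrist",n)[:2]: print(n,d["confidence"],d["point"],ray(W,d["point"],z).round(4))
json.dump(dict(q=list(o["eef_rot"]),p=list(o["tcp_pos"])),open("w3.json","w"))
E
```

```text
time: 6.53
tcp_pos: [0.4818, 0.0357, 0.2153]
eef_rot: [0.001, 0.015, 1.0, 0.0]
force: [0.9, 0.4, -0.6]
grip_width: 0.798
cover_rib 0.71 [378.2, 318.4] [0.4436 0.1005 0.116 ]
lid_bar 0.98 [308.3, 138.5] [ 0.489  -0.0306  0.136 ]
```

View pics/w3.png

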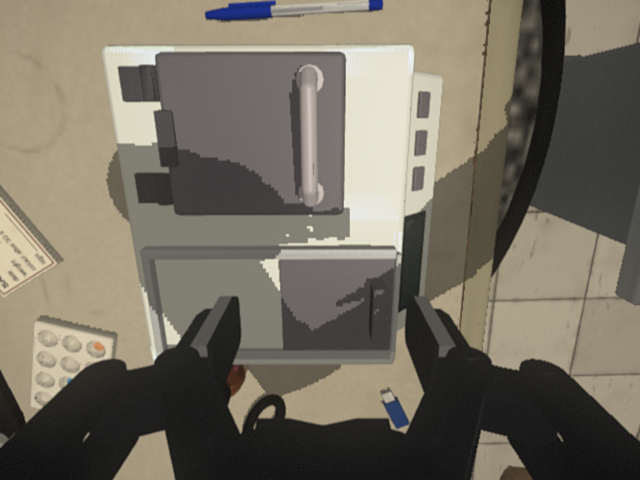

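The cover now reaches the front frame and covers the vials. Rib at (0.4436, 0.1005), against 0.4436 predicted for shut. Now over the bar at (308,138).

```bash
python3 -m inch '[{"dx":-0.9,"dy":-3,"dz":0,"ax":0,"ay":0,"az":0,"fingers":70},{"dx":-0.9,"dy":-6.6,"dz":1,"ax":0,"ay":0,"az":0,"fingers":60},{"dx":-0.9,"dy":-6.6,"dz":4.3,"ax":0,"ay":0,"az":0,"fingers":60},{"dx":-0.9,"dy":-6.6,"dz":4.3,"ax":0,"ay":0,"az":0,"fingers":60},{"dx":-0.9,"dy":-6.6,"dz":4.3,"ax":0,"ay":0,"az":0,"fingers":60}]'
python3 - <<'E'
from h import *
o=r.observe(); print(o["tcp_pos"],o["joint_positions"].round(3))
im=r.snapshot("wrist"); cv2.imwrite("pics/w4.png",im[:,:,::-1])
W=wristmodel(o)
for n,z in(("lid_bar",.136),):
    for d in r.tip_of("wrist",n)[:2]: print(n,d["confidence"],d["point"],ray(W,d["point"],z).round(4))
w=lambda f:(lambda j:wristmodel(dict(eef_rot=j["q"],tcp_pos=np.array(j["p"]))))(json.load(open(f)))
print(tri([311,183.7],[308.3,138.5],w("w1.json"),w("w3.json")))
if 'd' in dir(): print(tri([308.3,138.5],d["point"],w("w3.json"),W))
E
```

```text
time: 7.1
tcp_pos: [0.487, -0.0285, 0.1701]
eef_rot: [-0.002, 0.013, 1.0, -0.001]
force: [0.4, -0.2, 0.0]
grip_width: 0.596
[ 0.48700757 -0.02850519  0.17007351] [ 0.346  0.104 -0.475 -0.    -0.996 -0.371]
lid_bar 0.6 [317.4, 271.4] [ 0.4903 -0.0299  0.136 ]
[ 0.48902702 -0.03115169  0.1513222 ]
[ 0.48961238 -0.03059139  0.13744865]
```

View pics/w4.png

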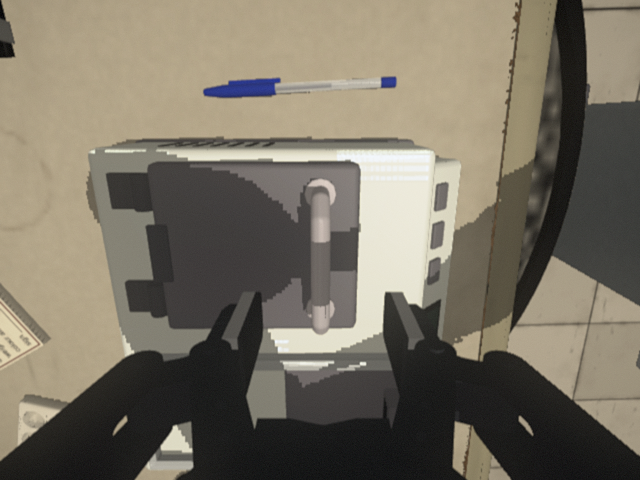

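Bar at column 319, between the fingers (mid 322); triangulated height 0.137, matching the text. Descend and grip.

```bash
python3 -m inch '[{"dx":-0.2,"dy":-0.3,"dz":3,"ax":0,"ay":0,"az":0,"fingers":60},{"dx":-0.2,"dy":-0.3,"dz":5.2,"ax":0,"ay":0,"az":0,"fingers":60},{"dx":-0.2,"dy":-0.3,"dz":5.2,"ax":0,"ay":0,"az":0,"fingers":60},{"dx":-0.2,"dy":-0.3,"dz":5.2,"ax":0,"ay":0,"az":0,"fingers":40},{"dx":-0.2,"dy":-0.3,"dz":5.2,"ax":0,"ay":0,"az":0,"fingers":20},{"dx":-0.2,"dy":-0.3,"dz":5.2,"ax":0,"ay":0,"az":0,"fingers":5},{"dx":-0.2,"dy":-0.3,"dz":5.2,"ax":0,"ay":0,"az":0,"fingers":0},{"dx":-0.2,"dy":-0.3,"dz":5.2,"ax":0,"ay":0,"az":0,"fingers":0},{"dx":-0.2,"dy":-0.3,"dz":5.2,"ax":0,"ay":0,"az":0,"fingers":0},{"dx":-0.2,"dy":-0.3,"dz":5.2,"ax":0,"ay":0,"az":0,"fingers":0}]'
python3 - <<'E'
from h import *
o=r.observe(); 
im=r.snapshot("wrist"); cv2.imwrite("pics/w5.png",im[:,:,::-1])
R=Ro.from_quat(o["eef_rot"],scalar_first=True)
g=o["tcp_pos"]+R.apply([0,0,-.019]); print("grasp pt",g,o["grip_width"])
# arc plan from here, angle a with tilt b(a): tool-frame shifts
yaw=-.026
ex=np.array([np.cos(yaw),np.sin(yaw),0]); ez=np.array([0,0,1.])
for a,b in((5,0),(10,4),(15,8),(20,12),(25,15),(30,18),(35,21),(40,24),(45,27),(50,30),(55,33),(60,35)):
    t=np.radians(a); u,v=.105,.038
    du=u*np.cos(t)-v*np.sin(t)-u; dv=u*np.sin(t)+v*np.cos(t)-v
    G=g+ -du*ex+dv*ez
    # tilt: gripper top goes toward +x (back): rotate about reader +y by +b
    ax=np.array([-np.sin(yaw),np.cos(yaw),0])
    Rn=Ro.from_rotvec(ax*np.radians(b))*R
    tcp=G+Rn.apply([0,0,.019])
    d=R.inv().apply(tcp-o["tcp_pos"])*100; w=np.degrees((R.inv()*Rn).as_rotvec())
    print(a,b,d.round(2),w.round(1),(G).round(3))
E
```

```text
time: 8.03
tcp_pos: [0.4878, -0.0311, 0.12]
eef_rot: [-0.002, 0.014, 1.0, 0.0]
force: [-12.1, 7.1, 7.6]
grip_width: 0.091
grasp pt [ 0.4878583  -0.03115381  0.13895577] 0.09071830597183557
5 0 [-0.37  0.   -0.9 ] [0. 0. 0.] [ 0.492 -0.031  0.148]
10 4 [-0.68  0.   -1.77] [0. 4. 0.] [ 0.496 -0.031  0.157]
15 8 [-1.07  0.   -2.61] [0. 8. 0.] [ 0.501 -0.032  0.165]
20 12 [-1.52  0.   -3.41] [ 0. 12.  0.] [ 0.507 -0.032  0.173]
25 15 [-2.08  0.01 -4.16] [ 0. 15.  0.] [ 0.514 -0.032  0.18 ]
30 18 [-2.7   0.01 -4.85] [ 0. 18.  0.] [ 0.521 -0.032  0.186]
35 21 [-3.38  0.01 -5.48] [ 0. 21.  0.] [ 0.529 -0.032  0.192]
40 24 [-4.1   0.01 -6.04] [ 0. 24.  0.] [ 0.537 -0.032  0.198]
45 27 [-4.87  0.01 -6.54] [ 0. 27.  0.] [ 0.545 -0.033  0.202]
50 30 [-5.69  0.01 -6.97] [ 0. 30.  0.] [ 0.554 -0.033  0.206]
55 33 [-6.53  0.01 -7.32] [ 0. 33.  0.] [ 0.564 -0.033  0.209]
60 35 [-7.42  0.01 -7.57] [ 0. 35.  0.] [ 0.573 -0.033  0.211]
```

View pics/w5.png

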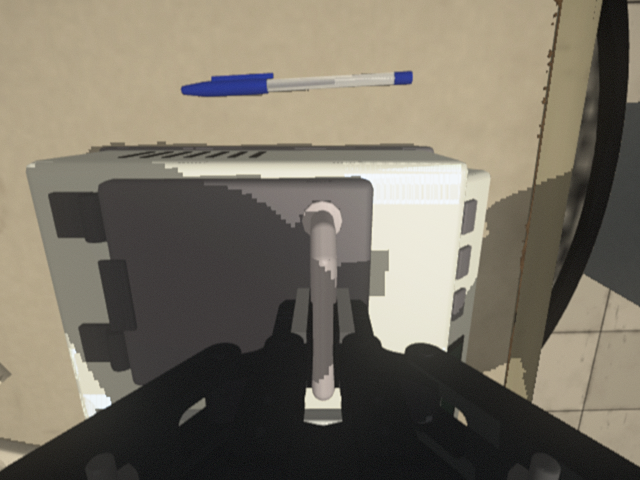

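Bar held (opening 0.091, about the same as on the 10 mm rib). Raise halfway along the arc, tilting the tool along.

```bash
python3 -m inch '[{"dx":-0.18,"dy":0,"dz":-0.45,"ax":0,"ay":0,"az":0,"fingers":0},{"dx":-0.37,"dy":0,"dz":-0.9,"ax":0,"ay":0,"az":0,"fingers":0},{"dx":-0.52,"dy":0,"dz":-1.33,"ax":0,"ay":2,"az":0,"fingers":0},{"dx":-0.68,"dy":0,"dz":-1.77,"ax":0,"ay":4,"az":0,"fingers":0},{"dx":-0.88,"dy":0,"dz":-2.2,"ax":0,"ay":6,"az":0,"fingers":0},{"dx":-1.07,"dy":0,"dz":-2.61,"ax":0,"ay":8,"az":0,"fingers":0},{"dx":-1.3,"dy":0,"dz":-3.02,"ax":0,"ay":10,"az":0,"fingers":0},{"dx":-1.52,"dy":0,"dz":-3.41,"ax":0,"ay":12,"az":0,"fingers":0},{"dx":-2.08,"dy":0,"dz":-4.16,"ax":0,"ay":15,"az":0,"fingers":0},{"dx":-2.7,"dy":0,"dz":-4.85,"ax":0,"ay":18,"az":0,"fingers":0},{"dx":-2.7,"dy":0,"dz":-4.85,"ax":0,"ay":18,"az":0,"fingers":0}]'
cat >> h.py <<'E'
HX,HY,HZ=.5935,-.033,.098
def report(o):
    R=Ro.from_quat(o["eef_rot"],scalar_first=True)
    g=o["tcp_pos"]+R.apply([0,0,-.019]); yaw=-.026
    a=-(g-[HX,HY,HZ])@[np.cos(yaw),np.sin(yaw),0]; z=g[2]-HZ
    print("g",g.round(4),"lid deg",np.degrees(np.arctan2(z,a)-np.arctan2(.038,.105)).round(2),"radius",np.hypot(a,z).round(4),"exp .1117")
    return g,R
E
python3 - <<'E'
from h import *
o=r.observe(); report(o); print(o["force"],o["joint_positions"].round(3),o["wrist_torque"])
im=r.snapshot("scene"); cv2.imwrite("pics/s6.png",cv2.resize(im[150:390,180:500,::-1],(640,480)))
E
```

```text
time: 9.0
tcp_pos: [0.5161, -0.0318, 0.1697]
eef_rot: [-0.161, 0.013, 0.987, 0.002]
force: [-13.2, 5.8, 13.5]
grip_width: 0.094
g [ 0.5221 -0.032   0.1877] lid deg 31.6 radius 0.1146 exp .1117
[-13.18977906   5.76563753  13.4726501 ] [ 0.25   0.354 -0.151 -0.089 -1.378 -0.245] [ 1.96753082  4.82754783 -0.67214444]
```

View pics/s6.png

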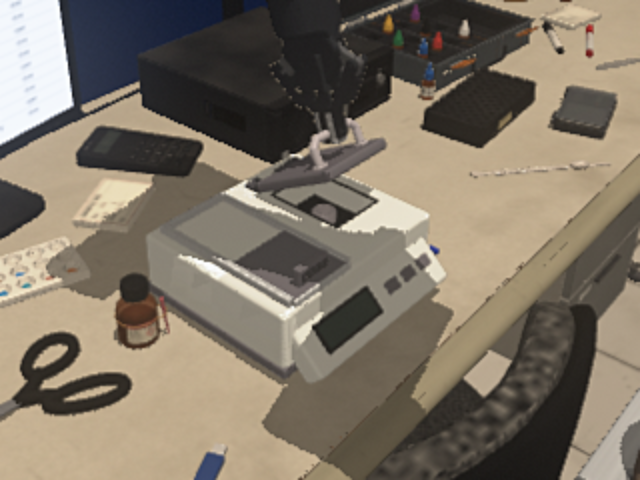

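The lid is rising (about 31°) and the cover stayed shut. Working out the second half of the arc.

```bash
python3 - <<'E'
from h import *
o=r.observe(); g,R=report(o); yaw=-.026
ex=np.array([np.cos(yaw),np.sin(yaw),0]); axis=np.array([-np.sin(yaw),np.cos(yaw),0])
def G(a):
    t=np.radians(a); return -(.105*np.cos(t)-.038*np.sin(t))*ex+np.array([0,0,.105*np.sin(t)+.038*np.cos(t)])
for a,b in((35,21),(40,24),(45,27),(50,30),(55,33),(60,35)):
    Rn=Ro.from_rotvec(axis*np.radians(b-18))*R
    d=R.inv().apply(G(a)-G(30.8)+Rn.apply([0,0,.019])-R.apply([0,0,.019]))*100
    print(a,b,d.round(2),np.degrees((R.inv()*Rn).as_rotvec()).round(1))
E
```

```text
g [ 0.5217 -0.0319  0.1875] lid deg 31.37 radius 0.1147 exp .1117
35 21 [-0.36  0.   -0.68] [0. 3. 0.]
40 24 [-0.88  0.   -1.44] [0. 6. 0.]
45 27 [-1.46  0.   -2.16] [0. 9. 0.]
50 30 [-2.09  0.   -2.81] [ 0. 12.  0.]
55 33 [-2.79  0.   -3.41] [ 0. 15.  0.]
60 35 [-3.56  0.   -3.93] [ 0. 17.  0.]
```

```bash
python3 -m inch '[{"dx":-0.36,"dy":0,"dz":-0.68,"ax":0,"ay":3,"az":0,"fingers":0},{"dx":-0.6,"dy":0,"dz":-1.06,"ax":0,"ay":4.5,"az":0,"fingers":0},{"dx":-0.88,"dy":0,"dz":-1.44,"ax":0,"ay":6,"az":0,"fingers":0},{"dx":-1.17,"dy":0,"dz":-1.8,"ax":0,"ay":7.5,"az":0,"fingers":0},{"dx":-1.46,"dy":0,"dz":-2.16,"ax":0,"ay":9,"az":0,"fingers":0},{"dx":-1.77,"dy":0,"dz":-2.49,"ax":0,"ay":10.5,"az":0,"fingers":0},{"dx":-2.09,"dy":0,"dz":-2.81,"ax":0,"ay":12,"az":0,"fingers":0},{"dx":-2.44,"dy":0,"dz":-3.11,"ax":0,"ay":13.5,"az":0,"fingers":0},{"dx":-2.79,"dy":0,"dz":-3.41,"ax":0,"ay":15,"az":0,"fingers":0},{"dx":-2.79,"dy":0,"dz":-3.41,"ax":0,"ay":15,"az":0,"fingers":0},{"dx":-2.79,"dy":0,"dz":-3.41,"ax":0,"ay":15,"az":0,"fingers":0}]'
python3 - <<'E'
from h import *
o=r.observe(); report(o); print(o["force"],o["joint_positions"].round(3),o["wrist_torque"])
im=r.snapshot("scene"); cv2.imwrite("pics/s7.png",cv2.resize(im[150:350,240:440,::-1],(600,600)))
for n in("lid_bar","lid_hinge","cover_rib"): print(n,[(x["confidence"],x["point"]) for x in r.tip_of("scene",n)][:2])
print(r.silhouettes("scene","lid_bar")[:1] and r.silhouettes("scene","lid_bar")[0]["rect"])
im=r.snapshot("wrist"); cv2.imwrite("pics/w7.png",im[:,:,::-1])
im=r.snapshot("top"); cv2.imwrite("pics/t7.png",cv2.resize(im[170:330,220:400,::-1],(720,640))[:600])
json.dump(dict(q=list(o["eef_rot"]),p=list(o["tcp_pos"])),open("w7.json","w"))
E
```

```text
time: 9.97
tcp_pos: [0.5535, -0.0327, 0.1941]
eef_rot: [-0.285, 0.012, 0.958, 0.004]
force: [-7.1, 3.9, 8.9]
grip_width: 0.093
g [ 0.5639 -0.0329  0.21  ] lid deg 55.3 radius 0.1158 exp .1117
[-7.1480827   3.90971016  8.9368222 ] [ 0.203  0.555  0.154 -0.127 -1.735 -0.213] [ 1.34704125  1.97232379 -0.85878534]
lid_bar [(0.94, [328.3, 197.4])]
lid_hinge [(0.67, [323.9, 233.3])]
cover_rib [(0.83, [333.6, 278.3])]
[333.2, 219.9, 54.1, 51.1]
```

View pics/s7.png

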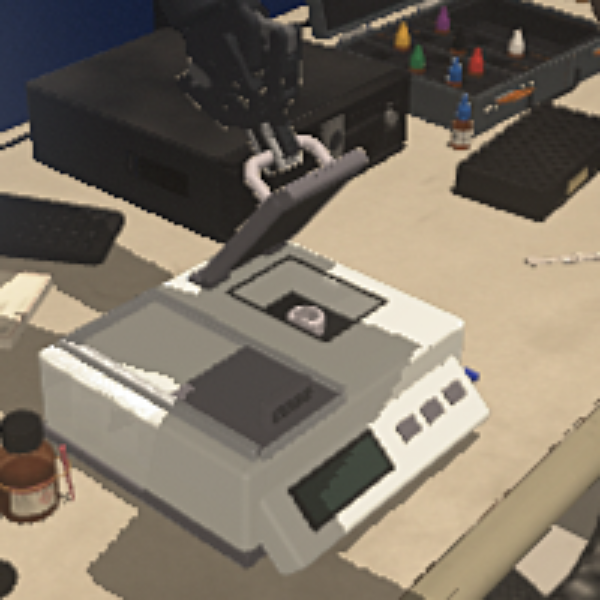

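View pics/w7.png

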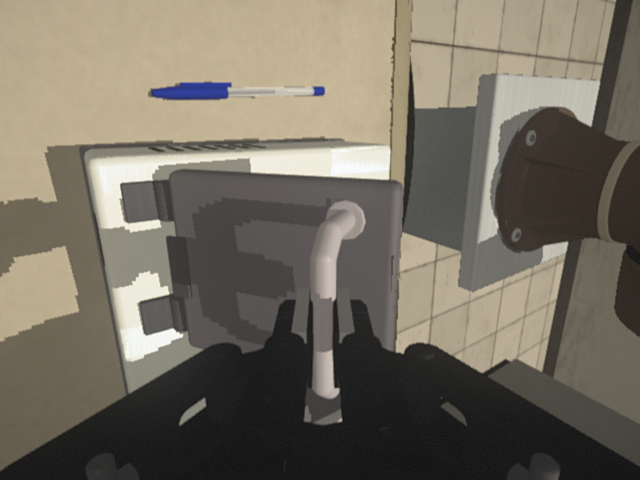

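View pics/t7.png

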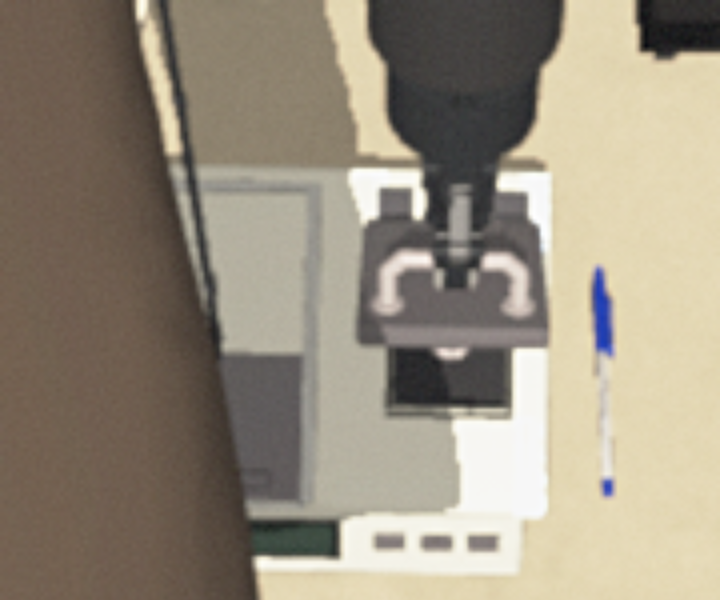

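At about 55°. Checking the angle from the pictures: lid corners in w7 at (402,183), (172,170) and (188,345), and the post foot at (345,222), against the shut view w3.

```bash
cat > ang.py <<'E'
from h import *
def angle(wf,w7,sc,tp,o_prefix=None):
    j=lambda f:(lambda j:wristmodel(dict(eef_rot=j["q"],tcp_pos=np.array(j["p"]))))(json.load(open(f)))
    W3,W7=j("w3.json"),j(wf); yaw=-.026
    def P(hx,hy,a,u,y,v):
        t=a; A=u*np.cos(t)-v*np.sin(t); Z=u*np.sin(t)+v*np.cos(t)
        return np.array([hx,hy,.098])+Ro.from_euler('z',yaw).apply([-A,y,0])+[0,0,Z]
    def res(p):
        hx,hy,a,uf,ub=p
        L=dict(FR=(uf,-.053,.008),BR=(ub,-.053,.008),FL=(uf,.053,.008),BL=(ub,.053,.008),PR=(.105,-.036,.008),PL=(.105,.036,.008),BAR=(.105,0,.038))
        e=[]
        for m,a_,ob in((W3,0,dict(FR=(344,53),BR=(157,53),FL=(344,213),BL=(175,213),BAR=(308.3,138.5))),(W7,a,w7),(S,a,sc),(T,a,tp)):
            for k,px in ob.items(): e.append(proj(m,P(hx,hy,a_,*L[k]))-px)
        e.append([(uf-ub-.121)*1000,0])
        return np.concatenate(e)
    s=least_squares(res,[.5935,-.033,1.0,.126,.005],loss='soft_l1')
    J=np.linalg.inv(s.jac.T@s.jac)
    print("hinge",s.x[:2].round(4),"deg",np.degrees(s.x[2]).round(2),"+-",np.degrees(J[2,2]**.5).round(2)," per px; u",s.x[3:].round(4)); print(res(s.x).reshape(-1,2).round(1).tolist())
E
python3 - <<'E'
from ang import *
w7=dict(FR=(402,183),BR=(172,170),BL=(188,345),PR=(345,222))
tp=dict(FR=(356.7,251.5),FL=(313,251.5))
angle("w7.json",w7,dict(BAR=(328.3,197.4)),tp)
angle("w7.json",w7,{},{})
angle("w7.json",{},dict(BAR=(328.3,197.4)),tp)
o=r.observe(); R=Ro.from_quat(o["eef_rot"],scalar_first=True)
for k in(.019,.016):
    g=o["tcp_pos"]+R.apply([0,0,-k])
    a=.5935-g[0]; z=g[2]-.098; print(k,np.degrees(np.arctan2(z,a)-np.arctan2(.038,.105)),np.hypot(a,z))
E
```

```text
hinge [ 0.5936 -0.0323] deg 54.02 +- 0.67  per px; u [0.1285 0.009 ]
[[3.2, -4.1], [-2.6, -3.0], [0.9, 2.2], [0.6, 2.9], [0.4, 1.4], [-1.0, 0.2], [-5.0, -0.1], [1.4, 2.9], [-0.4, -3.3], [2.8, 2.7], [0.7, 0.4], [-4.7, -0.5], [-1.4, 0.0]]
hinge [ 0.5937 -0.0323] deg 53.58 +- 0.77  per px; u [0.1285 0.0091]
[[2.9, -4.0], [-2.7, -2.9], [0.7, 2.4], [0.6, 3.0], [0.2, 1.5], [-0.8, 0.1], [-4.9, 0.1], [1.5, 3.0], [0.1, -3.5], [-1.5, 0.0]]
hinge [ 0.5938 -0.0327] deg 54.5 +- 1.03  per px; u [0.128  0.0092]
[[1.9, -4.7], [-2.8, -3.5], [-0.2, 1.8], [0.5, 2.5], [-0.1, 0.8], [2.5, 2.4], [0.9, -0.3], [-4.5, -1.2], [-2.1, 0.0]]
0.019 55.22917631293527 0.11585555740770756
0.016 54.1082433945799 0.113868372590941
```

```bash
python3 - <<'E'
from h import *
o=r.observe(); g,R=report(o); yaw=-.026
ex=np.array([np.cos(yaw),np.sin(yaw),0]); axis=np.array([-np.sin(yaw),np.cos(yaw),0])
def G(a,s=1):
    t=np.radians(a); return s*(-(.105*np.cos(t)-.038*np.sin(t))*ex+np.array([0,0,.105*np.sin(t)+.038*np.cos(t)]))
for a,b,s in((57,1,1.007),(60,2,1.0135)):
    Rn=Ro.from_rotvec(axis*np.radians(b))*R
    d=R.inv().apply(G(a,s)-G(54.2)+Rn.apply([0,0,.016])-R.apply([0,0,.016]))*100
    print(a,b,d.round(2),np.degrees((R.inv()*Rn).as_rotvec()).round(1))
E
```

```text
g [ 0.5638 -0.0329  0.21  ] lid deg 55.23 radius 0.1159 exp .1117
57 1 [-0.28 -0.   -0.46] [-0.  1.  0.]
60 2 [-0.62 -0.   -0.92] [-0.  2.  0.]
```

```bash
python3 -m inch '[{"dx":-0.14,"dy":0,"dz":-0.23,"ax":0,"ay":0.5,"az":0,"fingers":0},{"dx":-0.28,"dy":0,"dz":-0.46,"ax":0,"ay":1,"az":0,"fingers":0},{"dx":-0.45,"dy":0,"dz":-0.7,"ax":0,"ay":1.5,"az":0,"fingers":0},{"dx":-0.62,"dy":0,"dz":-0.92,"ax":0,"ay":2,"az":0,"fingers":0},{"dx":-0.62,"dy":0,"dz":-0.92,"ax":0,"ay":2,"az":0,"fingers":0},{"dx":-0.62,"dy":0,"dz":-0.92,"ax":0,"ay":2,"az":0,"fingers":0},{"dx":-0.62,"dy":0,"dz":-0.92,"ax":0,"ay":2,"az":0,"fingers":0}]'
python3 - <<'E'
from h import *
o=r.observe(); report(o); print(o["force"],o["wrist_torque"])
R=Ro.from_quat(o["eef_rot"],scalar_first=True)
for k in(.019,.016):
    g=o["tcp_pos"]+R.apply([0,0,-k])
    a=.5936-g[0]; z=g[2]-.098; print(k,np.degrees(np.arctan2(z,a)-np.arctan2(.038,.105)),np.hypot(a,z))
im=r.snapshot("wrist"); cv2.imwrite("pics/w8.png",im[:,:,::-1])
json.dump(dict(q=list(o["eef_rot"]),p=list(o["tcp_pos"])),open("w8.json","w"))
im=r.snapshot("scene"); cv2.imwrite("pics/s8.png",cv2.resize(im[150:350,240:440,::-1],(600,600)))
print("scene",[(n,r.tip_of("scene",n)[:1]) for n in("lid_bar","cover_rib")])
im=r.snapshot("top"); cv2.imwrite("pics/t8.png",cv2.resize(im[210:270,290:370,::-1],(800,600)))
print("top",r.tip_of("top","lid_bar")[:1])
E
```

```text
time: 10.95
tcp_pos: [0.5637, -0.0329, 0.1972]
eef_rot: [-0.302, 0.012, 0.953, 0.004]
force: [-6.1, 2.6, 0.1]
grip_width: 0.086
g [ 0.5746 -0.0332  0.2127] lid deg 60.74 radius 0.1163 exp .1117
[-6.14991051  2.63763384  0.1225435 ] [ 0.88118436  0.24938239 -0.62728875]
0.019 60.688201526279705 0.11627270576750905
0.016 59.632357200759536 0.11415361139744064
scene [('lid_bar', [{'point': [324.3, 198.2], 'confidence': 0.59}]), ('cover_rib', [{'point': [330.0, 280.5], 'confidence': 0.62}])]
top [{'point': [333.2, 229.9], 'confidence': 0.91}]
```

View pics/w8.png

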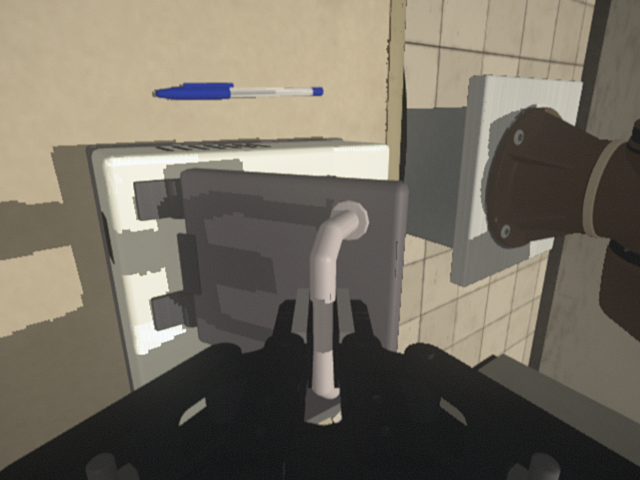

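View pics/t8.png

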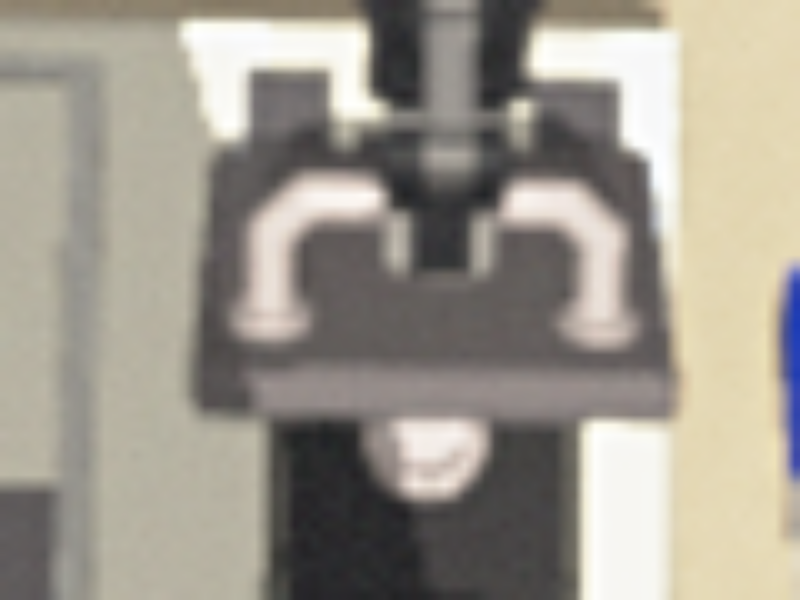

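View pics/s8.png

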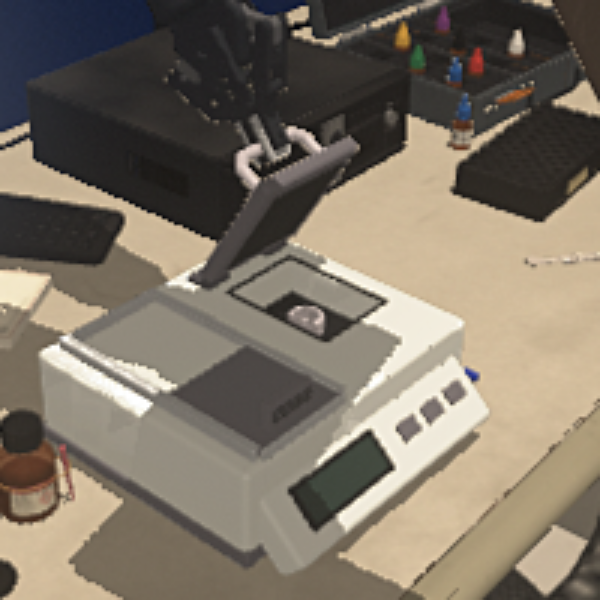

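Lid corners in w8 at (405,182), (183,170), (198,340); in the top view, the feet at (317,242.5) and (350,243) and the bar at (334,229.5). The cover is still shut in the scene view. Fitting the angle again.

```bash
python3 - <<'E'
from ang import *
w8=dict(FR=(405,182),BR=(183,170),BL=(198,340),PR=(350,217))
tp=dict(FR=(357,246.5),FL=(310.5,246.5),PL=(317,242.5),PR=(350,243),BAR=(333.5,229.7))
sc=dict(BAR=(324.3,198.2))
angle("w8.json",w8,sc,tp); angle("w8.json",w8,{},{}); angle("w8.json",{},sc,{}); angle("w8.json",{},{},tp)
o=r.observe(); print(o["tcp_pos"],o["time"])
print([(n,[(d["confidence"],d["rect"]) for d in r.silhouettes("scene",n)][:1]) for n in("reader_lid",)])
E
```

```text
hinge [ 0.5936 -0.0327] deg 58.52 +- 0.5  per px; u [0.128  0.0091]
[[2.2, -4.8], [-2.6, -3.7], [0.1, 1.7], [0.7, 2.4], [0.3, 0.7], [-0.4, 0.0], [-4.3, -2.1], [1.1, 2.4], [-0.0, 0.2], [4.1, -0.2], [0.8, 1.0], [-2.0, 0.1], [-0.3, -0.5], [-0.5, -0.4], [-0.1, 0.2], [-2.1, 0.0]]
hinge [ 0.5937 -0.0326] deg 58.17 +- 0.68  per px; u [0.128  0.0092]
[[2.0, -4.6], [-2.6, -3.5], [-0.1, 1.9], [0.7, 2.5], [0.1, 0.9], [-0.1, 0.0], [-4.3, -1.9], [1.1, 2.6], [0.4, 0.1], [-2.2, 0.0]]
hinge [ 0.5938 -0.0325] deg 63.93 +- 1.97  per px; u [0.1279 0.0091]
[[1.8, -4.3], [-2.8, -3.2], [-0.4, 2.1], [0.5, 2.8], [-0.0, 1.2], [0.6, -2.2], [-2.2, 0.0]]
hinge [ 0.5937 -0.0328] deg 58.59 +- 0.64  per px; u [0.1277 0.009 ]
[[1.6, -5.0], [-2.8, -3.9], [-0.5, 1.6], [0.5, 2.3], [0.1, 0.5], [0.8, 0.9], [-1.9, -0.0], [-0.2, -0.6], [-0.4, -0.5], [-0.0, 0.1], [-2.3, 0.0]]
[ 0.56359473 -0.03292771  0.19716252] 11.25
[('reader_lid', [(0.65, [334.9, 220.9, 55.8, 50.9])])]
```

The estimates bracket 60°: 58.5° from vision and 59.6–60.7° from the arm pose. I'll nudge up by a little under 1°, then let it settle.

```bash
python3 -m inch '[{"dx":-0.06,"dy":0,"dz":-0.06,"ax":0,"ay":0.3,"az":0,"fingers":0},{"dx":-0.11,"dy":0,"dz":-0.11,"ax":0,"ay":0.5,"az":0,"fingers":0},{"dx":-0.11,"dy":0,"dz":-0.11,"ax":0,"ay":0.5,"az":0,"fingers":0},{"dx":-0.11,"dy":0,"dz":-0.11,"ax":0,"ay":0.5,"az":0,"fingers":0},{"dx":-0.11,"dy":0,"dz":-0.11,"ax":0,"ay":0.5,"az":0,"fingers":0},{"dx":-0.11,"dy":0,"dz":-0.11,"ax":0,"ay":0.5,"az":0,"fingers":0},{"dx":-0.11,"dy":0,"dz":-0.11,"ax":0,"ay":0.5,"az":0,"fingers":0},{"dx":-0.11,"dy":0,"dz":-0.11,"ax":0,"ay":0.5,"az":0,"fingers":0}]'
python3 - <<'E'
from h import *
o=r.observe(); report(o); print(o["force"],o["joint_velocities"].round(3))
R=Ro.from_quat(o["eef_rot"],scalar_first=True)
for k in(.019,.016):
    g=o["tcp_pos"]+R.apply([0,0,-k])
    a=.5936-g[0]; z=g[2]-.098; print(k,np.degrees(np.arctan2(z,a)-np.arctan2(.038,.105)),np.hypot(a,z))
json.dump(dict(q=list(o["eef_rot"]),p=list(o["tcp_pos"])),open("w9.json","w"))
im=r.snapshot("wrist"); cv2.imwrite("pics/w9.png",im[:,:,::-1])
im=r.snapshot("top"); cv2.imwrite("pics/t9.png",im[:,:,::-1]); print(r.tip_of("top","lid_bar")[:1],r.tip_of("top","cover_rib")[:1])
print(r.observe()["tcp_pos"],r.observe()["time"])
E
```

```text
time: 11.97
tcp_pos: [0.5649, -0.033, 0.1975]
eef_rot: [-0.306, 0.012, 0.952, 0.004]
force: [-5.0, 3.0, 0.4]
grip_width: 0.088
g [ 0.576  -0.0333  0.2129] lid deg 61.46 radius 0.1163 exp .1117
[-5.02661878  2.98683478  0.43174085] [ 0.001  0.001 -0.002 -0.    -0.001  0.001]
0.019 61.4057267016638 0.1162737472277311
0.016 60.35353380555924 0.11414728334352683
[{'point': [332.5, 228.0], 'confidence': 0.81}] [{'point': [276.5, 291.6], 'confidence': 0.98}]
[ 0.56492973 -0.0329593   0.19751084] 12.1667
```

View pics/t9.png

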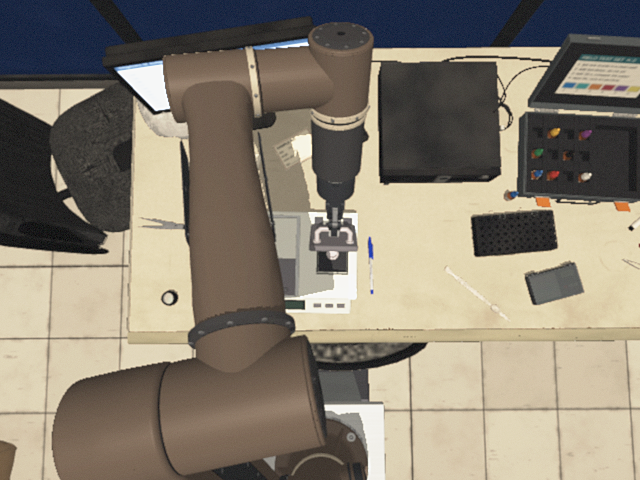

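View pics/w9.png

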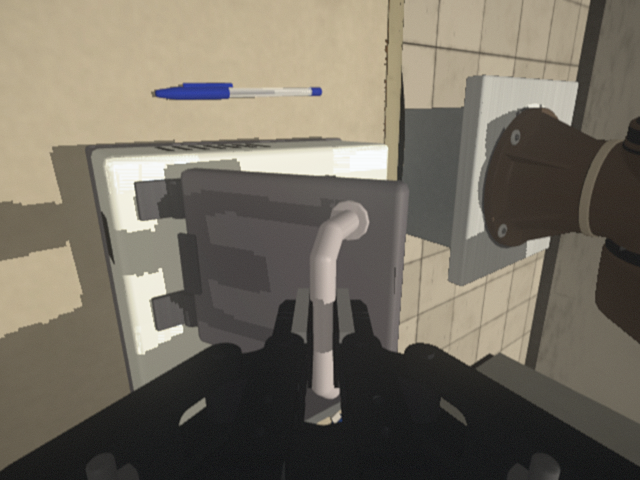

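Steady, with joint speeds about 0. The bar is between the fingers, the cover's rib at top pixel (276,292) is still in the shut place, and the bystanders in view look undisturbed. Handing in.

```bash
python3 - <<'E'
from h import *
print("rib from top",ray(T,[276.5,291.6],.116).round(4)); print(r.hand_in())
E
```

```text
rib from top [0.4375 0.1009 0.116 ]
the job is handed in; nothing more can be done
None
```

The vial cover is shut and the chamber lid is being held at about 60°, with the gripper still on the handle. I handed the job in at about 12.2 s of the 38 s allowed.

- **Cover:** With the lid still closed, I gripped the rib and slid the cover about 64 mm to its stop. There the force rose to 20 N with no further movement. A wrist-camera check put the rib at x = 0.4436 m, exactly where it should be when shut. The last overhead estimate read 0.4375 m, which is 6 mm beyond the stop. I take that as the network's pixel error, since the pictures show the cover shut.
- **Lid:** I raised it along its arc by the bow handle. The last arm reading gave 60.4°, or 61.4° if the bar sits at the nominal grasp point. The last full camera fit gave 58.5°, taken just before a final nudge of about 0.8°, so the pictures put it at roughly 59.3°. One camera's single-point estimate was 63.9°, but it was too rough to rely on.
- **Final state:** The joints were still, the bar was between the fingers and the force at the wrist was about 6 N. The other things on the desk looked undisturbed where I could see them. In the last overhead picture the arm hid the bottle, the USB stick and part of the scissors.

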